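# Lay out the soldering place

## Task

Lay out the soldering place: set the smaller charcoal block on the middle of the white clay tile, the flux pot with the white lid in the round wooden saucer, the smallest of the round brass-rimmed parts dishes on the middle of the cork mat, and the black loupe, standing on its flange, in the square wooden stand. Each must rest flat in its place; carry the dish level so that nothing spills, and leave the larger block and the wider dish where they are.

Things in the scene. Friction and masses are not known exactly. Their poses are not given: they have to be found in the camera images.
- small_block: The smaller of two grey-brown charcoal soldering blocks: a nearly square block 59 x 63 mm (x by y), 26 mm high. Origin at the centre of its underside, z up; it lies flat. Can be gripped across either pair of sides.
- flux_pot: Low round pot, tan glass below with a white screw lid, 45 mm across and 25 mm high (the lid is its upper 10 mm and does not turn). Origin at the centre of its underside, z up. Best gripped round the lid.
- ring_dish: The smallest of the round parts dishes with a thin brass rim: 50 mm across, 13 mm high, open, with little rings inside (fixed in it). Origin at the centre of its underside, z up. Can be gripped across the outside of its rim.
- eye_loupe: Black eye loupe standing on its wide flange: flange 38 mm across and 9 mm high, barrel 24 mm across above it, 32 mm high in all. Origin at the centre of its underside, z up. Grip the barrel above the flange.
- clay_tile: Fixed white fired-clay tile, 84 x 84 mm, flat top 8 mm above the bench. Place of the small block. Origin at the centre of its underside, x and y along its edges.
- round_saucer: Fixed round wooden saucer, mid brown, 78 mm across outside, with a raised rim 6 mm wide whose top is 8 mm above the bench; its flat floor, 66 mm across, is 4 mm above the bench. Place of the flux pot. Origin at the centre of its underside.
- cork_mat: Fixed flat square cork mat, 84 x 84 mm, 4 mm thick, no rim. Place of the ring dish. Origin at the centre of its underside, x and y along its edges.
- square_frame: Fixed square dark wooden stand, 74 x 74 mm outside, with a raised rim 6 mm wide whose top is 8 mm above the bench; its flat floor, 62 x 62 mm, is 4 mm above the bench. Place of the loupe. Origin at the centre of its underside, x and y along its edges.
- stone_dish: The wider round parts dish, looking like the smallest one but 61 mm across, 10 mm high, with small stones inside (fixed in it). It must stay where it is. Origin at the centre of its underside.
- large_block: The larger, longer charcoal soldering block, 62 x 85 mm (x by y), 29 mm high. It must stay where it is. (Round the work, fixed: a bench lamp whose arm reaches 0.37 m high and starts 0.35 m right of the robot, its shade hanging 0.15 to 0.24 m above the bench at x 0.51 to 0.73, y -0.29 to -0.50 m; two cups with pens about 0.13 m high near x 0.48 and 0.58, y -0.14; bottles up to 0.11 m high near x 0.59 to 0.70, y 0.25.) Origin at the centre of its underside.
There are look-alikes about, which are no part of the job. Of the things shaped like the eye_loupe, the black one is meant.

How it is judged (in metres and radians):
At the end, for the whole second after the job is handed in: Each thing rests flat, still and released in its place: block within 13 mm of the tile's middle, ring dish within 13 mm of the mat's middle, pot down on the saucer's floor inside its rim, loupe upright on the stand's floor inside its rim (horizontal distance between small_block and clay_tile below 0.013 m and z of small_block in the frame of clay_tile between 0.006 and 0.01 m and angle between each of small_block, flux_pot, ring_dish, eye_loupe's own z axis and vertical below 0.08 rad and linear speed of each of small_block, flux_pot, ring_dish, eye_loupe below 0.02 m/s and horizontal distance between flux_pot and round_saucer below 0.014 m and z of flux_pot in the frame of round_saucer between 0.002 and 0.006 m and horizontal distance between ring_dish and cork_mat below 0.013 m and z of ring_dish in the frame of cork_mat between 0.002 and 0.006 m and horizontal distance between eye_loupe and square_frame below 0.018 m and z of eye_loupe in the frame of square_frame between 0.002 and 0.006 m); the robot touches nothing.
It fails at once if the larger block was moved by more than 15 mm (distance of large_block from where it was at the start of the episode above 0.015 m).
It fails at once if the dish of stones was moved by more than 15 mm (distance of stone_dish from where it was at the start of the episode above 0.015 m).
It fails at once if the ring dish was tilted by more than 0.5 rad (angle between ring_dish's own z axis and vertical above 0.5 rad).
It also fails if it takes over 106 s, if anything falls off the work surface, if the arm or the gripper's body presses on something with over 40 N, if the wrist force passes 120 N, or if a joint passes its speed limit or range.

## Robot

A 7-joint arm with a two-finger parallel gripper is mounted at the origin on a cart in front of the work surface, level with it; the furniture and walls round the work are solid. World frame = base frame: x ahead of the robot, y to its left, z up, the work surface at z = 0. Lengths are in mm, angles in rad, forces in N, time in s.
With the tool pointing down it reaches from about 400 to 850 mm from the base axis. Payload 10.4 kg.
Tool frame: the origin (TCP) lies between the finger pads; the fingertips stand r.tips_ahead ahead of it and the grasp point (between the pads) lies 6 mm ahead of it (r.tips_ahead is the distance from the TCP to the fingertips, in mm); z points along the fingers, y is the direction in which the jaws open and shut (so a half turn about z gives the same grasp; the last joint's range is limited). The gripper opens to 87 mm and grips with 3 to 60 N. Pads are 19 mm wide; open, the fingers measure 117 mm over their backs; the gripper's body (75 mm by 190 mm) begins 51 mm behind the grasp point.
Start: joints at [1.309, 0.332, -0.065, 1.46, 0.022, 1.35, -0.088], TCP at [147.855, -607.279, 247.576] pointing down, gripper open.
Joint ranges: [-2.6, 2.6], [-0.5, 2.12], [-1.47, 1.34], [0.16, 2.42], [-1.27, 4.41], [0.06, 2.06], [-2.6, 2.6]. Speed limits (rad/s): [2.22, 2.22, 2.79, 2.79, 3.14, 3.14, 3.14].

## Interface

Orientations are given as a unit quaternion [x, y, z, w].
In Python, from workcell import r gives the robot as it stands.
- The arm moves only by the tool play_rows, never from a script. Its argument "steps" is a list of rows, each a list of 5 numbers: the shift along the world's x, y, z scaled (see below), then the turn about the world's z scaled (see below), then the closure, from 0 (fully open) to 1 (shut). In form: [[tx, ty, tz, twist, grip], ...]. A call has 1 to 20 rows; each row is the pose to reach, as a shift and turn from the pose commanded when the call began; what a row does not reach only later rows make up. The controller multiplies each number of a shift by 40 cm and each number of a turn by 90 degrees. A row lasts 1/8 s, in which the tool goes at most 62.5 mm and 10.7 degrees, less where a joint would pass 70% of its speed; a pose out of reach is approached as far as the arm can. A call with a number of a shift or a turn outside -1 to 1 is refused whole. A call with a gripper value outside its range is refused whole. The fingers move at their own pace and stop on an object; "force" is the grip in N (left out, the last holds). Time passes only in rows, so rows that repeat a pose let the fingers close. It gives the time, the measured TCP pose, the force and the opening at its end, in the units of the state.
- r.sense(): the state, without advancing time (a new reading comes with each control period).
- r.capture(name): name is "scene" or "top"; returns the picture (400x640x3 uint8, red, green, blue); there is no depth.
- r.get_calibration(name): a dict with "fx", "fy", "cx", "cy" (pixels), "k1" (the pictures are not rectified: a ray, as slopes to the right and down, at radius r is drawn at 1 + k1 r^2 times it, then the intrinsics apply), "world_to_cam" (4x4, takes a point from world to camera coordinates). Camera axes: x right, y down, z forward; pixel columns grow to the right and rows downward; lengths in mm; the calibration is good to about 2 mm. A picture is of the moment at which its call begins. get_calibration takes no time and is no camera call.
- r.job_done(): hands the job in, once; it reports no verdict.
The state is a dict: "time_s": time; "joint_positions": joint angles; "joint_vel": joint speeds; "tau": joint torques, N m; "position": TCP position; "eef_rot": TCP orientation; "contact_force": force on the tool from outside, world axes, zero at the start; "moment": the same for the moment, N m; "grip_width": opening from 0.0 (shut) to 1.0 (fully open).
Only numpy, scipy, OpenCV 4.12 (cv2) and the standard library are available. Lean on these libraries where they do the work, as an engineer would, in place of code of your own. Each camera call takes 0.05 s, during which the arm holds its last target.

## Working session

There is one attempt and no reset: what is moved stays moved. The work goes in short steps, Python scripts to look and compute and a tool call to move; the robot and the scene stay as the last step left them, time stands still between calls to the robot, and variables do not carry over. Pictures are saved under pics/ and viewed, and the job is handed in when it is done.

Besides the shell and the picture viewer there is one more tool, called as name(argument=value, ...), one argument or row to a line, values as JSON. play_rows: Moves the arm, as the interface text tells. Its arguments: {"type":"object","properties":{"steps":{"type":"array"},"force":{"type":"number"}},"required":["steps"]}

```bash
mkdir -p pics; ls
python3 - <<'E'
from workcell import r
import cv2
for n in("scene","top"):
    cv2.imwrite(f"pics/{n}0.png",cv2.cvtColor(r.capture(n),cv2.COLOR_RGB2BGR)); print(r.get_calibration(n))
print(r.sense(),r.tips_ahead)
E
```

```text
pics
{'fx': 406.2208391102908, 'fy': 406.2208391102908, 'cx': 314.00636312290476, 'cy': 191.40779512654095, 'k1': -0.09154016597166831, 'world_to_cam': array([[-5.94541064e-01, -8.03927777e-01,  1.48678217e-02,
         3.96656411e+02],
       [-6.33699210e-01,  4.57107563e-01, -6.24081715e-01,
         3.57857442e+02],
       [ 4.94920433e-01, -3.80463934e-01, -7.81217614e-01,
         9.05331130e+02],
       [ 0.00000000e+00,  0.00000000e+00,  0.00000000e+00,
         1.00000000e+00]])}
{'fx': 426.32447398420067, 'fy': 426.32447398420067, 'cx': 316.14733033040915, 'cy': 190.94273857374338, 'k1': 0.004533668020464363, 'world_to_cam': array([[ 9.30964374e-03, -9.99748284e-01,  2.04132096e-02,
         5.99636098e+01],
       [-9.82092095e-01, -1.29829320e-02, -1.87953612e-01,
         5.70001290e+02],
       [ 1.88171325e-01, -1.82978706e-02, -9.81965753e-01,
         8.26793481e+02],
       [ 0.00000000e+00,  0.00000000e+00,  0.00000000e+00,
         1.00000000e+00]])}
{'time_s': 0.1, 'joint_positions': array([ 1.30936862,  0.33281002, -0.06471684,  1.46085687,  0.02161484,
        1.34985357, -0.08849134]), 'joint_vel': array([-8.00101400e-04, -4.15143375e-05,  2.53260236e-04, -8.90168684e-04,
        2.38913072e-05, -1.03281562e-04,  1.04063511e-03]), 'tau': array([ 2.21925380e-03, -6.24543285e+01,  2.50374607e-02, -3.90719354e+01,
       -6.15228619e-02,  3.64671985e-02, -4.93183086e-05]), 'position': array([ 147.78563401, -606.96713372,  246.83288703]), 'eef_rot': array([ 9.92875643e-01,  1.19153588e-01, -1.04376456e-04, -6.06944475e-04]), 'contact_force': array([0.22019803, 0.05635504, 0.20442808]), 'moment': array([ 0.06909469, -0.0387992 , -0.00538731]), 'grip_width': 0.9978326648677491} 25.0
```

View pics/scene0.png

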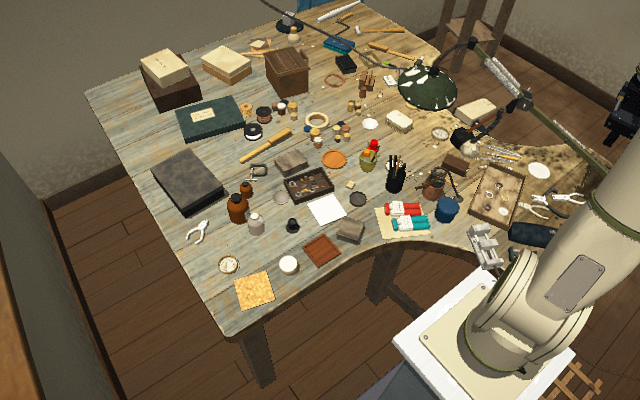

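View pics/top0.png

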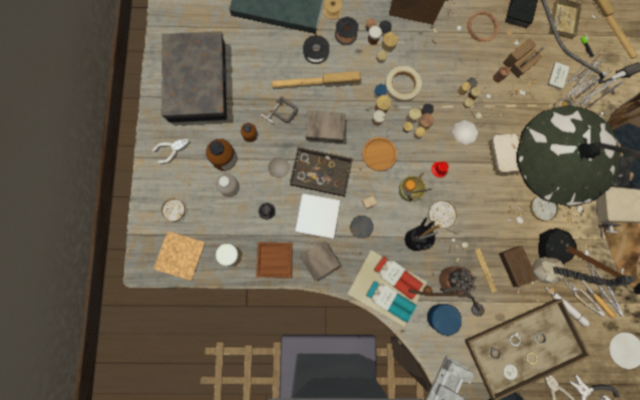

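Run:
```python
import cv2
a=cv2.imread("pics/top0.png"); 
cv2.imwrite("pics/t1.png",cv2.resize(a[100:300,130:390],None,fx=3,fy=3,interpolation=cv2.INTER_CUBIC))
cv2.imwrite("pics/t2.png",cv2.resize(a[100:300,350:610],None,fx=3,fy=3,interpolation=cv2.INTER_CUBIC))
a=cv2.imread("pics/scene0.png"); 
cv2.imwrite("pics/s1.png",cv2.resize(a[130:325,190:450],None,fx=3,fy=3,interpolation=cv2.INTER_CUBIC))
```

```text
(no output)
```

View pics/t1.png

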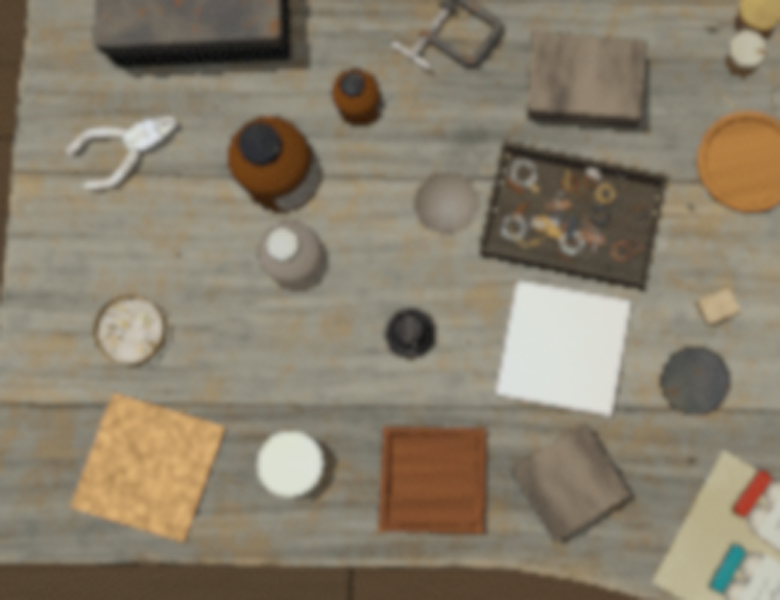

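View pics/t2.png

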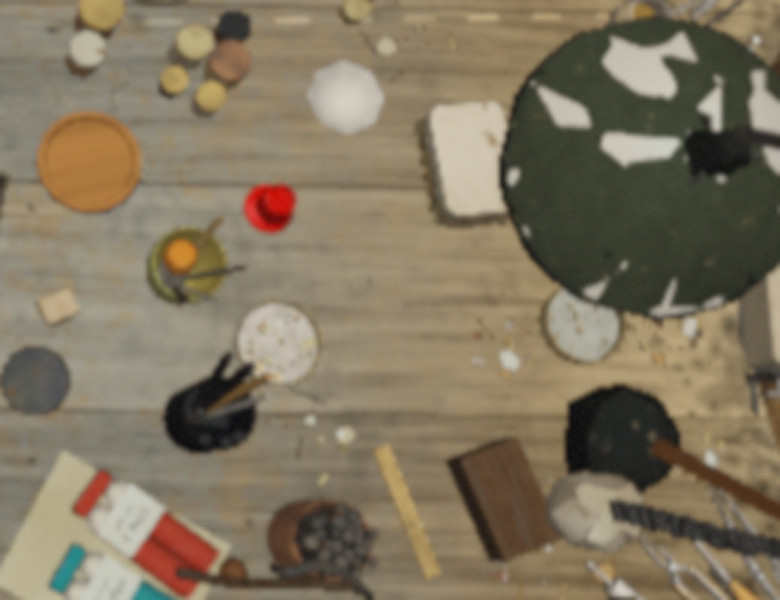

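View pics/s1.png

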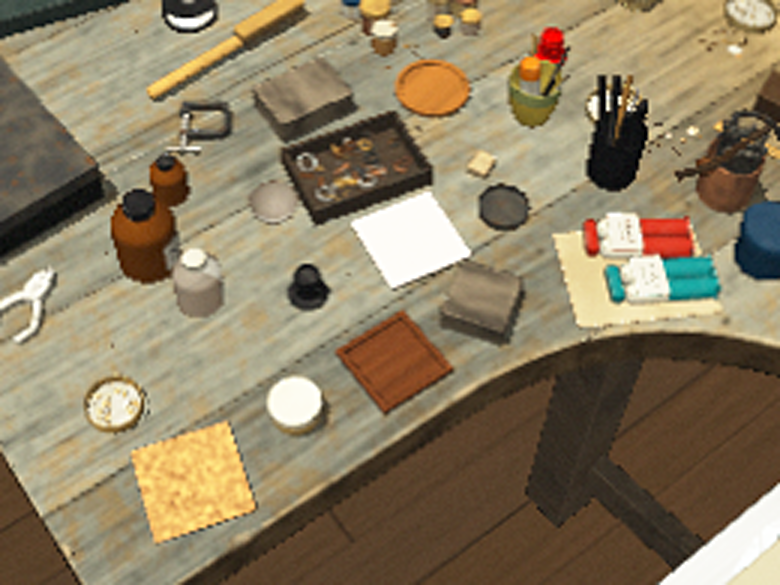

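```bash
cat > h.py <<'E'
import numpy as np, cv2
from workcell import r
C={n:r.get_calibration(n) for n in("scene","top")}
def cast(n,p,z):
    c=C[n]; K=np.array([[c['fx'],0,c['cx']],[0,c['fy'],c['cy']],[0,0,1]])
    u=cv2.undistortPoints(np.array(p,float).reshape(-1,1,2),K,np.array([c['k1'],0,0,0,0])).reshape(-1,2)
    M=c['world_to_cam']; R=M[:3,:3]; o=-R.T@M[:3,3]
    d=np.c_[u,np.ones(len(u))]@R
    return o+d*((z-o[2])/d[:,2])[:,None]
def proj(n,P):
    c=C[n]; K=np.array([[c['fx'],0,c['cx']],[0,c['fy'],c['cy']],[0,0,1]]); M=c['world_to_cam']
    return cv2.projectPoints(np.array(P,float).reshape(-1,1,3),cv2.Rodrigues(M[:3,:3])[0],M[:3,3],K,np.array([c['k1'],0,0,0,0]))[0].reshape(-1,2)
def cnt(img,box,fn):
    x0,y0,x1,y1=box; s=img[y0:y1,x0:x1]; h=cv2.cvtColor(s,cv2.COLOR_BGR2HSV)
    m=fn(h.astype(int),s.astype(int)).astype(np.uint8)*255
    m=cv2.morphologyEx(m,cv2.MORPH_OPEN,np.ones((2,2)));m=cv2.morphologyEx(m,cv2.MORPH_CLOSE,np.ones((3,3)))
    cs,_=cv2.findContours(m,cv2.RETR_EXTERNAL,cv2.CHAIN_APPROX_NONE)
    c=max(cs,key=cv2.contourArea).reshape(-1,2)+[x0,y0]
    return c
E
python3 - <<'E'
from h import *
a=cv2.imread("pics/top0.png");h=cv2.cvtColor(a,cv2.COLOR_BGR2HSV)
for n,p in dict(bench=[(240,230),(200,200),(345,280)],near=[(321,261),(315,255)],far=[(326,120)],dish=[(173,210),(163,210)],cork=[(180,256)],pot=[(227,255)],frame=[(275,260),(259,260)],tile=[(318,215)],sauc=[(380,154)],loupe=[(267,211),(267,203)],dish2=[(441,215)],dish3=[(543,208)]).items():
    print(n,[h[y,x].tolist() for x,y in p],cast("top",p[:1],20).round())
E
```

```text
bench [[25, 30, 155], [21, 42, 141], [19, 72, 135]] [[490. 225.  20.]]
near [[17, 61, 134], [16, 61, 134]] [[428.  54.  20.]]
far [[17, 60, 141]] [[736.  45.  20.]]
dish [[21, 28, 194], [20, 43, 173]] [[531. 368.  20.]]
cork [[17, 121, 205]] [[435. 346.  20.]]
pot [[40, 14, 224]] [[438. 250.  20.]]
frame [[12, 161, 128], [11, 157, 96]] [[429. 150.  20.]]
tile [[45, 9, 224]] [[524.  61.  20.]]
sauc [[16, 162, 173]] [[660. -73.  20.]]
loupe [[15, 20, 75], [23, 30, 69]] [[531. 170.  20.]]
dish2 [[20, 30, 193]] [[ 527. -201.   20.]]
dish3 [[22, 48, 175]] [[ 545. -422.   20.]]
```

Run:
```python
from h import *
a=cv2.imread("pics/top0.png")
vis=a.copy()
def sq(n,box,fn,z):
    c=cnt(a,box,fn); cv2.drawContours(vis,[c.reshape(-1,1,2)],-1,(0,0,255),1)
    w=cast("top",c,z)[:,:2].astype(np.float32); print(n,"rect",cv2.minAreaRect(w),"circ",np.array(cv2.minEnclosingCircle(w)[0]).round(1),cv2.minEnclosingCircle(w)[1], "fitE",cv2.fitEllipse(w))
sq("tile",(285,185,350,245),lambda h,s:(h[...,2]>185)&(h[...,1]<30),8)
sq("cork",(145,225,210,285),lambda h,s:(h[...,1]>95)&(h[...,2]>140),4)
sq("pot",(205,235,250,275),lambda h,s:(h[...,2]>190)&(h[...,1]<30),25)
sq("frame",(250,235,300,285),lambda h,s:(h[...,1]>125),8)
sq("saucer",(355,130,405,175),lambda h,s:(h[...,1]>125),8)
sq("loupe",(250,195,285,228),lambda h,s:(h[...,2]<100),6)
sq("loupetop",(250,195,285,228),lambda h,s:(h[...,2]<100),32)
cv2.imwrite("pics/v1.png",cv2.resize(vis[120:290,140:410],None,fx=2.9,fy=2.9,interpolation=cv2.INTER_NEAREST))
b=cv2.resize(a[235:290,290:350],None,fx=8,fy=8,interpolation=cv2.INTER_CUBIC)
d=cv2.resize(a[190:230,150:195],None,fx=8,fy=8,interpolation=cv2.INTER_CUBIC)
o=np.zeros((440,800+50,3),np.uint8);o[:440,:480]=b;o[:320,485:845]=d;cv2.imwrite("pics/v2.png",o[:,:800])
```

```text
tile rect ((522.8493041992188, 60.114749908447266), (83.51800537109375, 83.40465545654297), 80.58483123779297) circ [522.7  59.9] 55.95065689086914 fitE ((522.8342895507812, 60.063175201416016), (95.0756607055664, 95.42247772216797), 18.67237091064453)
cork rect ((435.4884338378906, 350.7438659667969), (84.83229064941406, 84.276123046875), 74.07998657226562) circ [434.6 350.5] 57.002445220947266 fitE ((435.26153564453125, 350.8590393066406), (95.81295013427734, 96.64051055908203), 13.73025131225586)
pot rect ((437.80792236328125, 248.5474090576172), (40.845333099365234, 41.318702697753906), 0.593773603439331) circ [437.6 248.5] 21.2930850982666 fitE ((437.72735595703125, 248.44752502441406), (40.90021514892578, 41.058135986328125), 65.13829040527344)
frame rect ((427.12786865234375, 150.59707641601562), (70.6031265258789, 71.61509704589844), 0.6037979125976562) circ [427.8 151.2] 48.42921829223633 fitE ((427.85589599609375, 150.5299835205078), (81.36738586425781, 82.23371124267578), 0.5066356062889099)
saucer rect ((661.3351440429688, -75.33748626708984), (71.29438018798828, 73.77156829833984), 89.32664489746094) circ [662.2 -75.9] 37.91084289550781 fitE ((662.05810546875, -75.67679595947266), (72.89359283447266, 73.83907318115234), 72.41546630859375)
loupe rect ((530.9323120117188, 170.85626220703125), (34.86990737915039, 34.370426177978516), 1.573664665222168) circ [531.5 169.6] 18.58849334716797 fitE ((531.4558715820312, 170.11590576171875), (33.87725830078125, 35.394954681396484), 139.20416259765625)
loupetop rect ((527.302978515625, 168.33612060546875), (33.87556838989258, 33.390342712402344), 1.5736582279205322) circ [527.9 167.1] 18.05841636657715 fitE ((527.8116455078125, 167.61688232421875), (32.911251068115234, 34.385650634765625), 139.20449829101562)
```

View pics/v1.png

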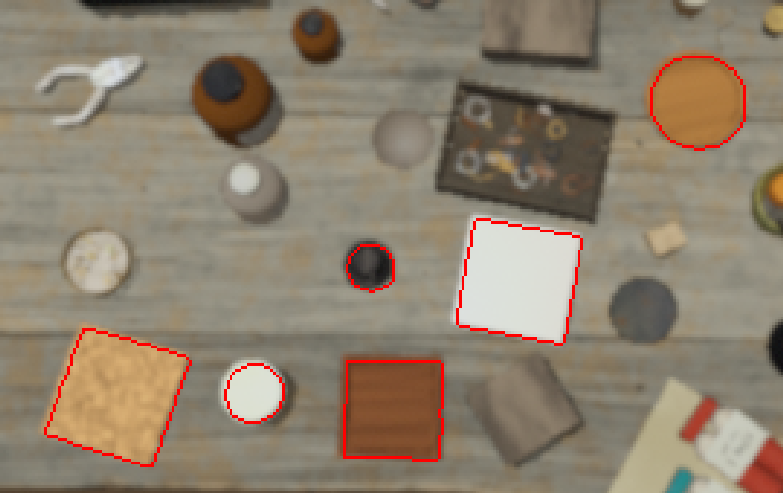

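View pics/v2.png

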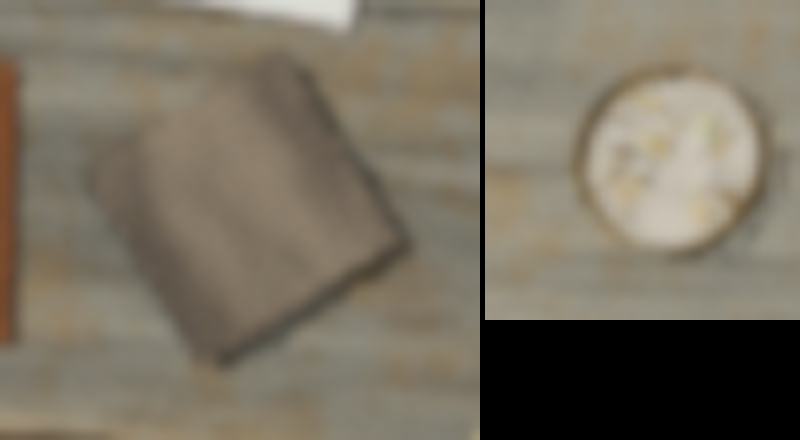

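Run:
```python
from h import *
q=np.array([(90,175),(285,55),(404,234),(213,354)])/8+[290-.5,235-.5]
w=cast("top",q,26)[:,:2];print("block",w.round(1).tolist(),w.mean(0),[np.linalg.norm(w[i]-w[i-1]).round(1) for i in range(4)])
for i in range(4):
  d=w[(i+1)%4]-w[i];print(np.degrees(np.arctan2(d[1],d[0])).round(1))
print("dish",cast("top",[(173.2,209.5)],13))
# predict in scene
P=dict(block=(*w.mean(0),26),dish=(*cast("top",[(173.2,209.5)],13)[0][:2],13),pot=(437.7,248.5,25),loupe=(530.5,170,32),tile=(522.8,60.1,8),cork=(435.4,350.7,4),frame=(427.5,150.6,8),sauc=(662,-75.7,8))
a=cv2.imread("pics/scene0.png")
px=proj("scene",list(P.values()));print(px.round(1))
v=cv2.resize(a[130:325,190:400],None,fx=3.8,fy=3,interpolation=cv2.INTER_CUBIC)
for x,y in px: cv2.drawMarker(v,(int((x-190+.5)*3.8),int((y-130+.5)*3)),(0,0,255),0,8)
for p in [(*k,26) for k in w]:
  x,y=proj("scene",[p])[0]; cv2.drawMarker(v,(int((x-190+.5)*3.8),int((y-130+.5)*3)),(0,255,0),0,6)
cv2.imwrite("pics/v3.png",v)
```

```text
block [[436.4, 96.4], [467.8, 46.2], [422.1, 15.2], [391.4, 64.2]] [429.42314473  55.48687235] [np.float64(55.4), np.float64(59.3), np.float64(55.2), np.float64(57.9)]
-58.0
-145.8
122.1
35.6
dish [[532.82045885 369.42118524  13.        ]]
[[350.6 227.2]
 [228.1 263.1]
 [288.7 263.1]
 [293.3 221.3]
 [327.5 209. ]
 [255.  289.6]
 [322.3 249.5]
 [334.7 158.7]]
```

View pics/v3.png

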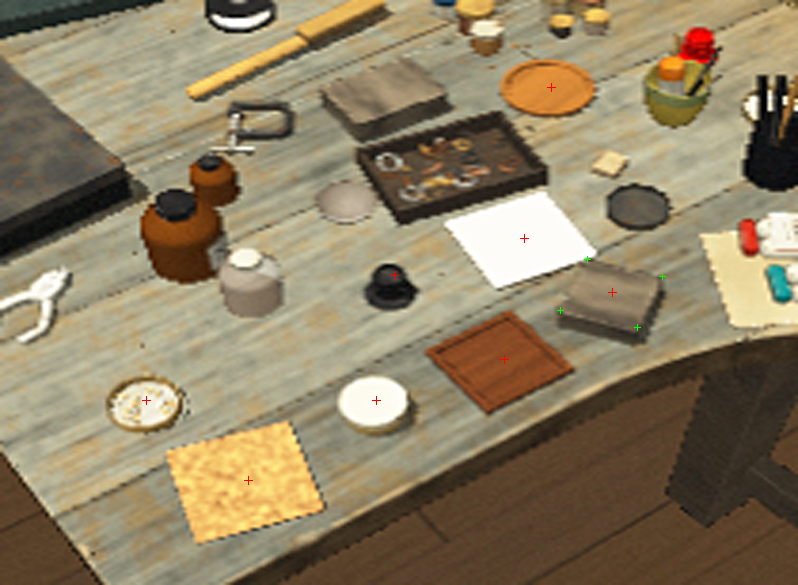

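Run:
```python
from h import *
a=cv2.imread("pics/scene0.png");b=cv2.imread("pics/top0.png")
cv2.imwrite("pics/v4.png",cv2.resize(a[0:260,380:640],None,fx=2.3,fy=2.3,interpolation=cv2.INTER_CUBIC))
cv2.imwrite("pics/v5.png",cv2.resize(b[0:400,440:640],None,fx=1.5,fy=1.5,interpolation=cv2.INTER_CUBIC))
print(cast("top",[(639,70),(639,279),(480,310)],300), cast("top",[(639,279),(480,310)],100))
for P in [(150,-607,247),(0,-350,100),(0,-350,0),(300,-350,350),(100,-450,300),(600,-650,370),(170,-260,100)]: print(P,proj("scene",[P]).round(),proj("top",[P]).round())
```

```text
[[ 723.57401456 -437.99466046  300.        ]
 [ 399.30126248 -394.40539856  300.        ]
 [ 354.16539809 -161.71713588  300.        ]] [[ 397.89126369 -548.78819157  100.        ]
 [ 338.14342052 -240.77100802  100.        ]]
(150, -607, 247) [[614. 128.]] [[780. 455.]]
(0, -350, 100) [[588. 246.]] [[556. 515.]]
(0, -350, 0) [[568. 266.]] [[527. 486.]]
(300, -350, 350) [[531. 101.]] [[645. 359.]]
(100, -450, 300) [[616. 149.]] [[713. 514.]]
(600, -650, 370) [[504.   7.]] [[844. 132.]]
(170, -260, 100) [[513. 218.]] [[497. 407.]]
```

View pics/v4.png

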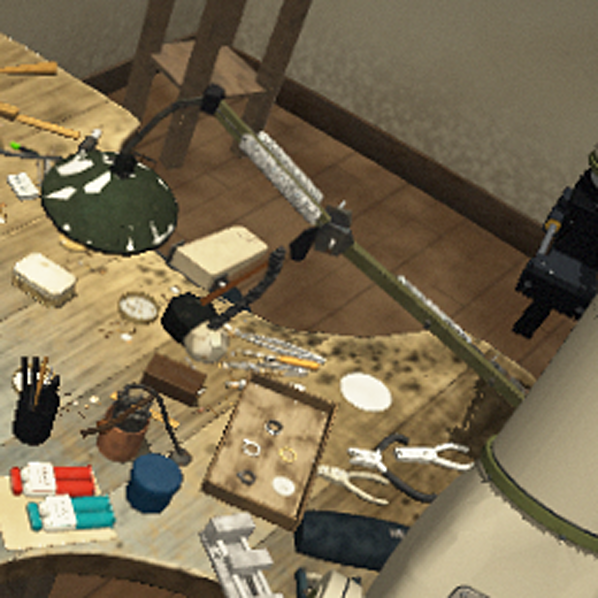

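View pics/v5.png

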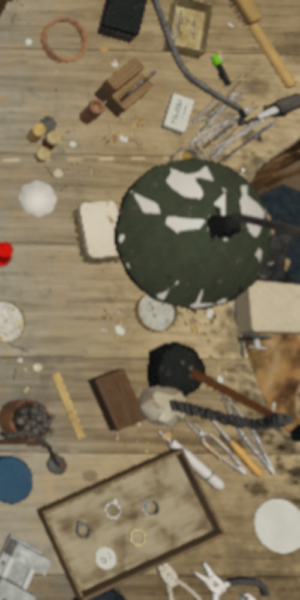

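Run:
```python
from h import *
for p in [(473,42),(525,98),(560,128),(605,175)]:
  for z in (100,200,300,370): 
    w=cast("scene",[p],z)[0]; print(p,w.round(),proj("top",[w]).round())
```

```text
(473, 42) [ 772. -842.  100.] [[755.  96.]]
(473, 42) [ 680. -679.  200.] [[733. 120.]]
(473, 42) [ 588. -517.  300.] [[702. 153.]]
(473, 42) [ 524. -403.  370.] [[673. 184.]]
(525, 98) [ 445. -714.  100.] [[721. 255.]]
(525, 98) [ 393. -567.  200.] [[696. 283.]]
(525, 98) [ 341. -420.  300.] [[662. 321.]]
(525, 98) [ 304. -317.  370.] [[631. 358.]]
(560, 128) [ 289. -682.  100.] [[718. 340.]]
(560, 128) [ 256. -539.  200.] [[693. 370.]]
(560, 128) [ 223. -396.  300.] [[658. 412.]]
(560, 128) [ 199. -295.  370.] [[624. 452.]]
(605, 175) [  95. -618.  100.] [[701. 455.]]
(605, 175) [  85. -483.  200.] [[674. 489.]]
(605, 175) [  75. -347.  300.] [[637. 535.]]
(605, 175) [  69. -252.  370.] [[602. 580.]]
```

play_rows(
  steps=[
    [0,0,0.1,0,0],
    [0,0,0.2,0,0],
    [0,0,0.3,0,0],
    [0,0,0.4,0,0],
    [0,0,0.5,0,0],
    [0,0,0.55,0,0],
    [0,0,0.55,0,0],
  ],
  force=25,
)

```text
time_s: 0.98
position: [148.0, -607.6, 468.5]
eef_rot: [0.993, 0.119, 0.0, 0.001]
contact_force: [-0.0, -1.0, -0.8]
grip_width: 1.001
```

play_rows(
  steps=[
    [0.1,0.08,0,0,0],
    [0.2,0.18,0,0,0],
    [0.3,0.28,0,0,0],
    [0.38,0.38,0,0,0],
    [0.45,0.48,0,0,0],
    [0.51,0.59,0,0,0],
    [0.57,0.7,0,0,0],
    [0.63,0.81,0,0,0],
    [0.68,0.92,0,0.1,0],
    [0.7,1,0,0.22,0],
    [0.7,1,0,0.22,0],
  ],
)

```text
time_s: 2.35
position: [428.4, -204.6, 466.4]
eef_rot: [0.957, 0.291, -0.0, -0.0]
contact_force: [-0.0, -0.3, 0.1]
grip_width: 1.002
```

play_rows(
  steps=[
    [0,0.12,0,0,0],
    [0,0.24,0,0,0],
    [0,0.36,-0.05,0,0],
    [0,0.48,-0.15,0,0],
    [0,0.58,-0.25,0,0],
    [0,0.65,-0.38,0,0],
    [0,0.65,-0.5,0,0],
    [0,0.65,-0.62,0,0],
    [0,0.65,-0.74,0,0],
    [0,0.65,-0.85,0,0],
    [0,0.65,-0.89,0,0],
    [0,0.65,-0.89,0,0],
    [0,0.65,-0.89,0,0],
  ],
)

```text
time_s: 3.98
position: [428.8, 52.6, 112.9]
eef_rot: [0.958, 0.288, 0.001, 0.0]
contact_force: [0.8, -0.0, 0.6]
grip_width: 1.004
```

Run:
```python
from h import *
for n in("scene","top"): cv2.imwrite(f"pics/{n}1.png",cv2.cvtColor(r.capture(n),cv2.COLOR_RGB2BGR))
a=cv2.imread("pics/scene1.png");b=cv2.imread("pics/top1.png")
o=np.hstack([cv2.resize(a[150:300,240:440],(400,300)),cv2.resize(b[180:330,220:420],(400,300))]);cv2.imwrite("pics/v6.png",o)
print(r.sense()['position'],r.sense()['joint_positions'])
```

```text
[428.82965497  52.6817579  112.89923239] [ 0.52878815  0.09512986 -0.77376184  2.07164676  0.08007038  1.00096067
 -1.27270722]
```

View pics/v6.png

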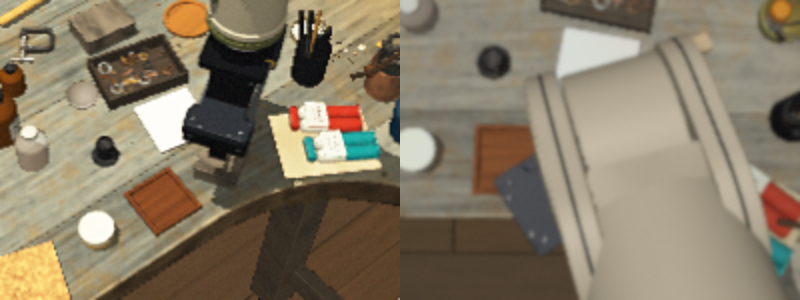

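play_rows(
  steps=[
    [0,0.007,-0.05,0,0],
    [0.002,0.007,-0.1,0,0],
    [0.002,0.007,-0.14,0,0],
    [0.002,0.007,-0.17,0,0],
    [0.002,0.007,-0.192,0,0],
    [0.002,0.007,-0.192,0,0],
    [0.002,0.007,-0.192,0,0.15],
    [0.002,0.007,-0.192,0,0.3],
    [0.002,0.007,-0.192,0,0.5],
    [0.002,0.007,-0.192,0,0.5],
    [0.002,0.007,-0.192,0,0.5],
    [0.002,0.007,-0.192,0,0.5],
  ],
  force=25,
)

```text
time_s: 5.58
position: [428.8, 55.6, 35.0]
eef_rot: [0.958, 0.288, 0.0, 0.0]
contact_force: [-1.8, -0.2, 5.5]
grip_width: 0.72
```

play_rows(
  steps=[
    [0.002,0,0.03,0,0.5],
    [0.002,0,0.08,0,0.5],
    [0.002,0,0.12,0,0.5],
    [0.04,0.002,0.12,-0.05,0.5],
    [0.08,0.004,0.12,-0.14,0.5],
    [0.12,0.006,0.12,-0.23,0.5],
    [0.16,0.008,0.12,-0.32,0.5],
    [0.2,0.01,0.12,-0.41,0.5],
    [0.235,0.011,0.12,-0.47,0.5],
    [0.235,0.011,0.12,-0.47,0.5],
    [0.235,0.011,0.12,-0.47,0.5],
    [0.235,0.011,0.08,-0.47,0.5],
    [0.235,0.011,0.05,-0.47,0.5],
    [0.235,0.011,0.05,-0.47,0.5],
  ],
)

```text
time_s: 7.32
position: [521.5, 59.8, 53.3]
eef_rot: [0.997, -0.077, -0.001, 0.0]
contact_force: [-0.6, 0.8, -1.3]
grip_width: 0.716
```

Run:
```python
from h import *
a=cv2.cvtColor(r.capture("scene"),cv2.COLOR_RGB2BGR)
cv2.imwrite("pics/v7.png",cv2.resize(a[150:300,240:440],(800,600)))
print(r.sense()['position'],r.sense()['joint_positions'])
```

```text
[522.04753604  59.9362238   54.02377773] [ 0.32610388  0.38546624 -0.60844659  1.8949594   0.26798328  0.94413068
 -2.13144101]
```

View pics/v7.png

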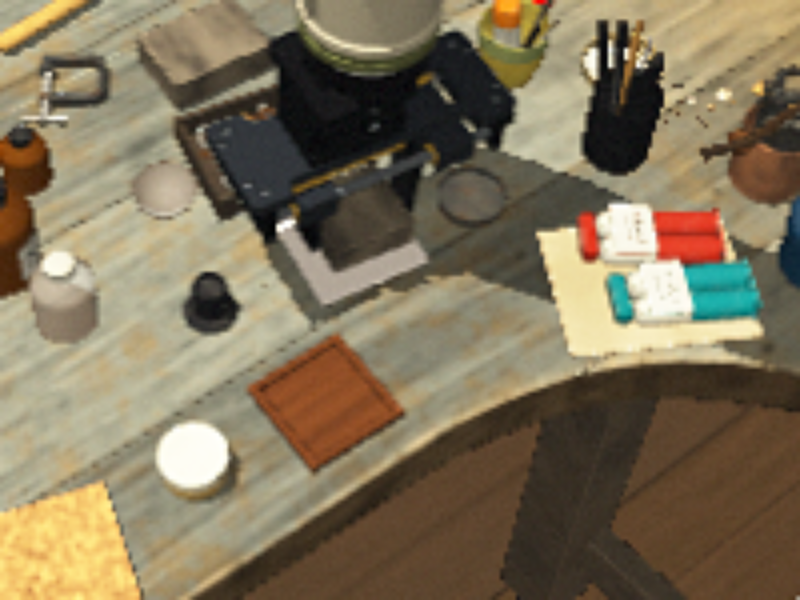

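play_rows(
  steps=[
    [0.002,0,-0.012,0,0.5],
    [0.002,0,-0.022,0,0.5],
    [0.002,0,-0.027,0,0.5],
    [0.002,0,-0.027,0,0.5],
  ],
)

```text
time_s: 7.88
position: [523.4, 59.9, 43.8]
eef_rot: [0.997, -0.077, -0.0, 0.0]
contact_force: [-0.7, -0.7, -1.6]
grip_width: 0.72
```

Release and rise, heading toward the pot.

play_rows(
  steps=[
    [0,0,-0.001,0,0.4],
    [0,0,-0.001,0,0.2],
    [0,0,-0.001,0,0.12],
    [0,0,-0.001,0,0.12],
    [0,0,-0.001,0,0.12],
    [0,0,0.04,0,0.1],
    [0,0,0.12,0,0.1],
    [0,0,0.22,0.1,0],
    [0,0.05,0.26,0.2,0],
    [0,0.12,0.26,0.3,0],
    [0,0.22,0.26,0.4,0],
    [0,0.3,0.26,0.5,0],
    [0,0.35,0.26,0.6,0],
    [0,0.4,0.26,0.6,0],
    [0,0.4,0.26,0.6,0],
  ],
)

```text
time_s: 9.75
position: [523.1, 221.5, 149.0]
eef_rot: [0.923, 0.385, 0.0, -0.0]
contact_force: [0.2, -0.3, -0.2]
grip_width: 1.003
```

Run:
```python
from h import *
a=cv2.cvtColor(r.capture("top"),cv2.COLOR_RGB2BGR);b=cv2.cvtColor(r.capture("scene"),cv2.COLOR_RGB2BGR)
cv2.imwrite("pics/v8.png",np.hstack([cv2.resize(a[150:300,220:420],(400,300)),cv2.resize(b[150:300,240:440],(400,300))]))
print(r.sense()['position'],r.sense()['joint_positions'],r.sense()['eef_rot'])
```

```text
[523.6570773  219.24102947 148.49318591] [ 0.20839766  0.4061929  -0.83697111  1.70337035  0.32407708  1.17690523
 -1.49707582] [9.23358370e-01 3.83939066e-01 1.37631004e-04 3.08828130e-04]
```

View pics/v8.png

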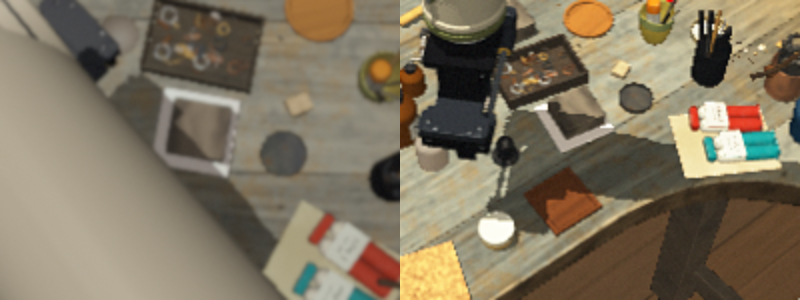

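play_rows(
  steps=[
    [-0.08,0.03,0,0,0],
    [-0.15,0.055,-0.03,0,0],
    [-0.2,0.07,-0.08,0,0],
    [-0.215,0.073,-0.14,0,0],
    [-0.215,0.073,-0.2,0,0],
    [-0.215,0.073,-0.25,0,0],
    [-0.215,0.073,-0.28,0,0],
    [-0.215,0.073,-0.286,0,0],
    [-0.215,0.073,-0.286,0,0],
    [-0.215,0.073,-0.286,0,0.2],
    [-0.215,0.073,-0.286,0,0.4],
    [-0.215,0.073,-0.286,0,0.65],
    [-0.215,0.073,-0.286,0,0.65],
    [-0.215,0.073,-0.286,0,0.65],
    [-0.215,0.073,-0.286,0,0.65],
  ],
  force=20,
)

```text
time_s: 11.72
position: [437.5, 249.1, 33.6]
eef_rot: [0.923, 0.384, 0.0, 0.0]
contact_force: [-0.5, -0.6, -0.3]
grip_width: 0.506
```

play_rows(
  steps=[
    [0,0,0.06,0,0.65],
    [0,0,0.14,0,0.65],
    [0.02,-0.03,0.22,0,0.65],
    [0.07,-0.1,0.24,0,0.65],
    [0.13,-0.19,0.24,0,0.65],
    [0.2,-0.28,0.24,0,0.65],
    [0.26,-0.37,0.24,0,0.65],
    [0.32,-0.46,0.24,0,0.65],
    [0.39,-0.56,0.24,0,0.65],
    [0.45,-0.65,0.24,0,0.65],
    [0.51,-0.74,0.24,-0.04,0.65],
    [0.561,-0.812,0.24,-0.08,0.65],
    [0.561,-0.812,0.2,-0.08,0.65],
    [0.561,-0.812,0.12,-0.08,0.65],
    [0.561,-0.812,0.06,-0.08,0.65],
    [0.561,-0.812,0.04,-0.08,0.65],
    [0.561,-0.812,0.04,-0.08,0.65],
    [0.561,-0.812,0.04,-0.08,0.65],
  ],
)

```text
time_s: 13.98
position: [662.5, -75.4, 50.8]
eef_rot: [0.946, 0.326, 0.001, 0.0]
contact_force: [-0.3, 0.6, -1.5]
grip_width: 0.504
```

Run:
```python
from h import *
a=cv2.cvtColor(r.capture("top"),cv2.COLOR_RGB2BGR);b=cv2.cvtColor(r.capture("scene"),cv2.COLOR_RGB2BGR)
cv2.imwrite("pics/v9.png",np.hstack([cv2.resize(a[80:230,300:500],(400,300)),cv2.resize(b[100:250,260:460],(400,300))]))
print(r.sense()['position'],r.sense()['joint_positions'],r.sense()['contact_force'])
```

```text
[662.4302848  -75.61294371  50.69389161] [ 0.48991471  0.67170518 -0.62443662  1.50896484  0.42173092  1.09624829
 -1.13304937] [ 0.70677689  0.47211595 -1.52508605]
```

View pics/v9.png

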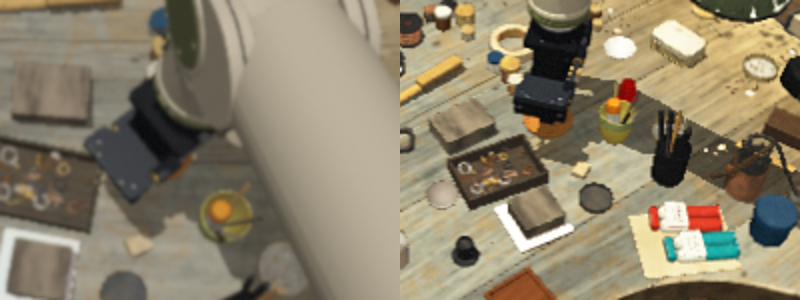

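play_rows(
  steps=[
    [0,0,-0.015,0,0.65],
    [0,0,-0.025,0,0.65],
    [0,0,-0.032,0,0.65],
    [0,0,-0.032,0,0.65],
    [0,0,-0.032,0,0.65],
    [0,0,-0.032,0,0.4],
    [0,0,-0.032,0,0.3],
    [0,0,-0.032,0,0.3],
    [0,0,-0.032,0,0.3],
    [0,0,0,0,0.3],
    [0,0,0.06,0,0.3],
    [0,0,0.15,0,0.3],
    [0,0,0.25,0,0.2],
    [-0.03,0.06,0.25,0,0.2],
    [-0.06,0.14,0.25,0,0.2],
    [-0.1,0.24,0.25,0,0.2],
    [-0.15,0.36,0.25,0,0.2],
    [-0.2,0.46,0.25,0,0.2],
    [-0.24,0.54,0.25,0,0.2],
    [-0.24,0.54,0.25,0,0.2],
  ],
)

```text
time_s: 16.58
position: [564.6, 144.0, 150.9]
eef_rot: [0.945, 0.328, 0.001, -0.0]
contact_force: [0.7, -0.7, 0.1]
grip_width: 0.802
```

Run:
```python
from h import *
a=cv2.cvtColor(r.capture("top"),cv2.COLOR_RGB2BGR);b=cv2.cvtColor(r.capture("scene"),cv2.COLOR_RGB2BGR)
cv2.imwrite("pics/v10.png",np.hstack([cv2.resize(a[80:230,300:500],(400,300)),cv2.resize(b[100:250,260:460],(400,300))]))
print(r.sense()['position'],r.sense()['joint_positions'],r.sense()['contact_force'])
```

```text
[566.20709059 140.07761845 150.33477983] [ 0.29853969  0.41931684 -0.76926372  1.66332339  0.31170772  1.18504659
 -1.45359456] [-0.11065892 -0.72101655 -0.10496083]
```

View pics/v10.png

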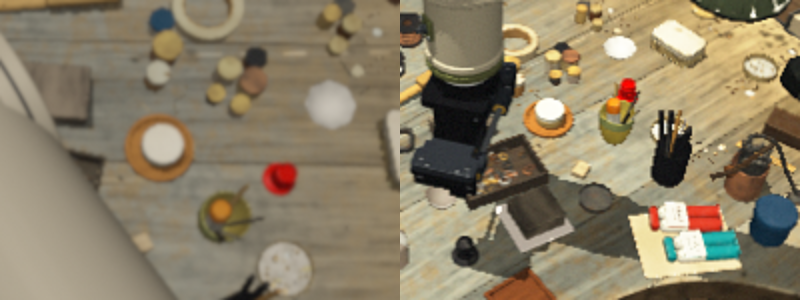

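play_rows(
  steps=[
    [-0.045,0.037,0,0,0.3],
    [-0.089,0.074,-0.04,0,0.3],
    [-0.089,0.074,-0.12,0,0.3],
    [-0.089,0.074,-0.2,0,0.3],
    [-0.089,0.074,-0.25,0,0.3],
    [-0.089,0.074,-0.28,0,0.3],
    [-0.089,0.074,-0.28,0,0.3],
    [-0.089,0.074,-0.28,0,0.5],
    [-0.089,0.074,-0.28,0,0.7],
    [-0.089,0.074,-0.28,0,0.9],
    [-0.089,0.074,-0.28,0,0.9],
    [-0.089,0.074,-0.28,0,0.9],
    [-0.089,0.074,-0.28,0,0.9],
  ],
  force=15,
)

```text
time_s: 18.3
position: [530.3, 169.9, 37.7]
eef_rot: [0.946, 0.325, 0.0, 0.0]
contact_force: [-1.2, 0.0, 1.9]
grip_width: 0.268
```

play_rows(
  steps=[
    [0,0,0.04,0,0.9],
    [0,0,0.1,0,0.9],
    [-0.05,-0.01,0.12,0,0.9],
    [-0.12,-0.022,0.12,0,0.9],
    [-0.19,-0.035,0.12,0,0.9],
    [-0.24,-0.045,0.12,0,0.9],
    [-0.257,-0.048,0.12,0,0.9],
    [-0.257,-0.048,0.12,0,0.9],
    [-0.257,-0.048,0.07,0,0.9],
    [-0.257,-0.048,0.04,0,0.9],
    [-0.257,-0.048,0.04,0,0.9],
  ],
)

```text
time_s: 19.68
position: [427.2, 150.9, 52.9]
eef_rot: [0.946, 0.326, -0.001, -0.0]
contact_force: [-0.2, 0.2, -0.6]
grip_width: 0.271
```

Run:
```python
from h import *
b=cv2.cvtColor(r.capture("scene"),cv2.COLOR_RGB2BGR)
cv2.imwrite("pics/v11.png",cv2.resize(b[190:290,250:400],(600,400)))
print(r.sense()['position'],r.sense()['contact_force'])
```

```text
[427.49454865 151.01922524  53.48788571] [ 0.01677021  0.08155154 -0.40856127]
```

View pics/v11.png

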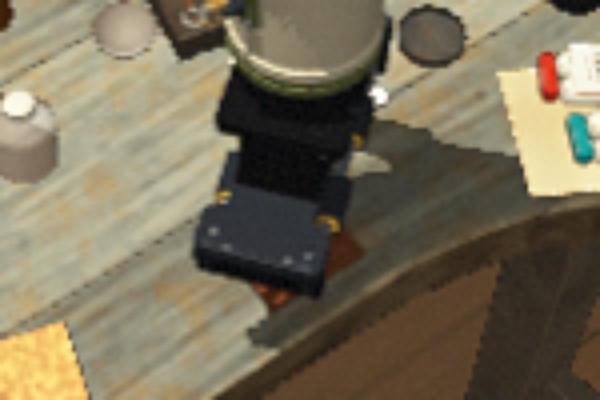

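play_rows(
  steps=[
    [0,0,-0.014,0,0.9],
    [0,0,-0.024,0,0.9],
    [0,0,-0.029,0,0.9],
    [0,0,-0.029,0,0.9],
    [0,0,-0.029,0,0.9],
    [0,0,-0.029,0,0.6],
    [0,0,-0.029,0,0.4],
    [0,0,-0.029,0,0.4],
    [0,0,-0.029,0,0.4],
    [0,0,0.02,0,0.4],
    [0,0,0.1,0,0.3],
    [0,0,0.2,0.05,0.2],
    [0,0.06,0.25,0.15,0.1],
    [0,0.16,0.25,0.25,0.1],
    [0.05,0.28,0.25,0.35,0.1],
    [0.12,0.4,0.25,0.45,0.1],
    [0.2,0.5,0.25,0.47,0.1],
    [0.25,0.54,0.25,0.47,0.1],
    [0.25,0.54,0.25,0.47,0.1],
  ],
)

```text
time_s: 22.1
position: [527.8, 367.9, 152.7]
eef_rot: [0.764, 0.645, -0.0, -0.001]
contact_force: [0.5, -0.5, 0.3]
grip_width: 0.9
```

Run:
```python
from h import *
b=cv2.cvtColor(r.capture("scene"),cv2.COLOR_RGB2BGR);t=cv2.cvtColor(r.capture("top"),cv2.COLOR_RGB2BGR)
cv2.imwrite("pics/v12.png",np.hstack([cv2.resize(b[170:310,200:400],(400,280)),cv2.resize(t[170:310,140:340],(400,280))]))
s=r.sense();print(s['position'],s['joint_positions'],s['contact_force'],s['eef_rot'])
```

```text
[526.9699397  366.62879425 153.22063921] [-0.02667568  0.60643801 -0.92050906  1.49003872  0.49122673  1.29008027
 -1.16744085] [-0.40423549 -0.35682142  0.41135633] [ 7.64369198e-01  6.44778693e-01 -3.75043976e-04 -1.59054001e-04]
```

View pics/v12.png

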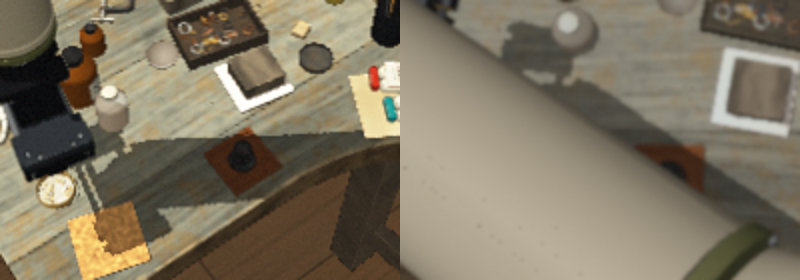

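play_rows(
  steps=[
    [0.008,0.003,-0.05,0,0.1],
    [0.014,0.006,-0.11,0,0.1],
    [0.014,0.006,-0.17,0,0.1],
    [0.014,0.006,-0.22,0,0.1],
    [0.014,0.006,-0.26,0,0.1],
    [0.014,0.006,-0.28,0,0.1],
    [0.014,0.006,-0.28,0,0.1],
    [0.014,0.006,-0.28,0,0.1],
  ],
)

```text
time_s: 23.2
position: [533.4, 369.5, 42.4]
eef_rot: [0.764, 0.645, 0.001, 0.0]
contact_force: [-0.8, 0.5, -0.1]
grip_width: 0.9
```

Run:
```python
from h import *
b=cv2.cvtColor(r.capture("scene"),cv2.COLOR_RGB2BGR)
cv2.imwrite("pics/v13.png",cv2.resize(b[220:310,190:310],(640,480),interpolation=cv2.INTER_CUBIC))
s=r.sense();print(s['position'],s['contact_force'])
```

```text
[533.42971908 369.46049089  42.40979891] [-0.50791801 -0.72199626 -0.14310519]
```

View pics/v13.png

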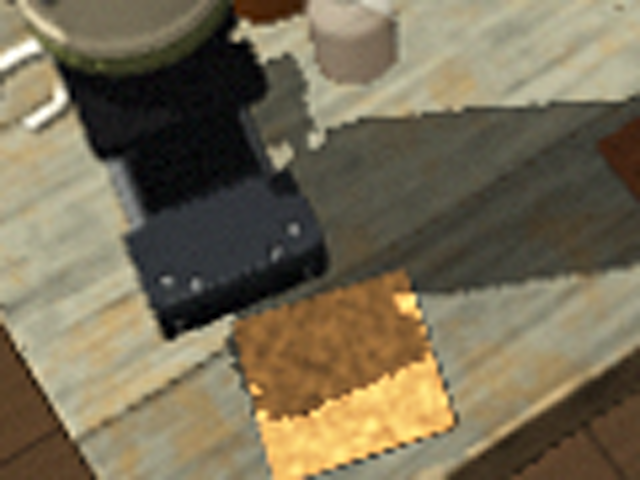

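play_rows(
  steps=[
    [0,0,-0.015,0,0.1],
    [0,0,-0.028,0,0.1],
    [0,0,-0.034,0,0.1],
    [0,0,-0.034,0,0.2],
    [0,0,-0.034,0,0.3],
    [0,0,-0.034,0,0.4],
    [0,0,-0.034,0,0.5],
    [0,0,-0.034,0,0.6],
    [0,0,-0.034,0,0.6],
    [0,0,-0.034,0,0.6],
  ],
  force=12,
)

```text
time_s: 24.5
position: [533.0, 369.1, 27.9]
eef_rot: [0.764, 0.645, 0.0, 0.0]
contact_force: [-0.1, -0.3, -1.1]
grip_width: 0.555
```

play_rows(
  steps=[
    [0,0,0.01,0,0.6],
    [0,0,0.025,0,0.6],
    [0,0,0.045,0,0.6],
    [0,0,0.06,0,0.6],
    [0,0,0.06,0,0.6],
  ],
)

```text
time_s: 25.12
position: [533.4, 369.4, 52.7]
eef_rot: [0.764, 0.645, 0.001, 0.0]
contact_force: [0.6, 0.3, -0.5]
grip_width: 0.555
```

Run:
```python
from h import *
b=cv2.cvtColor(r.capture("scene"),cv2.COLOR_RGB2BGR)
cv2.imwrite("pics/v14.png",cv2.resize(b[220:310,190:310],(640,480),interpolation=cv2.INTER_CUBIC))
s=r.sense();print(s['position'],s['contact_force'],s['grip_width'],s['moment'])
```

```text
[533.17885936 369.13098293  52.25123977] [ 0.32553533 -0.47905068 -1.20320814] 0.5540525180246358 [-0.10421864 -0.07264847  0.08148825]
```

View pics/v14.png

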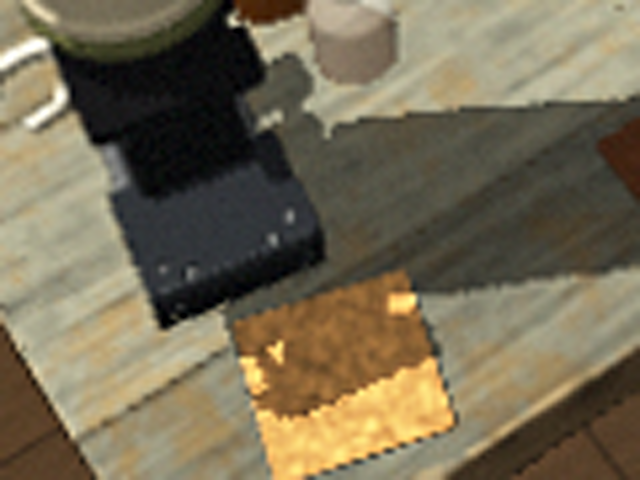

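play_rows(
  steps=[
    [-0.03,-0.005,0,0,0.6],
    [-0.07,-0.012,0,0,0.6],
    [-0.12,-0.022,0,0,0.6],
    [-0.17,-0.032,0,0,0.6],
    [-0.21,-0.04,0,0,0.6],
    [-0.235,-0.045,0,0,0.6],
    [-0.244,-0.046,0,0,0.6],
    [-0.244,-0.046,0,0,0.6],
    [-0.244,-0.046,-0.015,0,0.6],
    [-0.244,-0.046,-0.03,0,0.6],
    [-0.244,-0.046,-0.04,0,0.6],
    [-0.244,-0.046,-0.04,0,0.6],
    [-0.244,-0.046,-0.04,0,0.6],
  ],
)

```text
time_s: 26.8
position: [435.5, 350.8, 36.1]
eef_rot: [0.764, 0.645, 0.0, 0.0]
contact_force: [0.2, 0.4, -0.8]
grip_width: 0.556
```

play_rows(
  steps=[
    [0,0,-0.005,0,0.6],
    [0,0,-0.009,0,0.6],
    [0,0,-0.01,0,0.6],
    [0,0,-0.01,0,0.6],
    [0,0,-0.01,0,0.45],
    [0,0,-0.01,0,0.3],
    [0,0,-0.01,0,0.2],
    [0,0,-0.01,0,0.15],
    [0,0,-0.01,0,0.15],
    [0,0,0.02,0,0.15],
    [0,0,0.08,0,0.15],
    [0,0,0.18,0,0.15],
    [0,0,0.3,0,0.15],
    [0,0,0.42,0,0.15],
    [0,0,0.5,0,0.15],
    [0,0,0.5,0,0.15],
  ],
)

```text
time_s: 28.8
position: [435.9, 351.9, 239.2]
eef_rot: [0.764, 0.645, 0.002, 0.0]
contact_force: [0.7, 0.4, -1.2]
grip_width: 0.849
```

Run:
```python
from h import *
b=cv2.cvtColor(r.capture("scene"),cv2.COLOR_RGB2BGR);t=cv2.cvtColor(r.capture("top"),cv2.COLOR_RGB2BGR)
cv2.imwrite("pics/v15.png",np.hstack([cv2.resize(b[170:310,200:400],(400,280)),cv2.resize(t[170:310,140:340],(400,280))]))
s=r.sense();print(s['position'],s['joint_positions'],s['contact_force'],s['eef_rot'])
```

```text
[435.35377977 350.61117497 236.14462662] [ 0.10230386  0.36839045 -1.05866964  1.61436715  0.3279823   1.35194243
 -1.16943323] [0.0183679 0.2443853 0.3096541] [7.64452746e-01 6.44679694e-01 1.71670208e-04 2.50476999e-04]
```

View pics/v15.png

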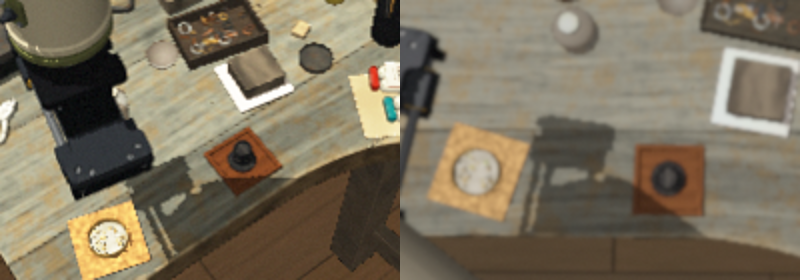

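Run:
```python
from h import *
t=cv2.cvtColor(r.capture("top"),cv2.COLOR_RGB2BGR);cv2.imwrite("pics/top_end.png",t)
def m(n,box,fn,z):
    w=cast("top",cnt(t,box,fn),z)[:,:2].astype(np.float32);c,s,_=cv2.minAreaRect(w);print(n,np.round(c,1),np.round(s,1))
m("pot",(365,138,395,168),lambda h,s:(h[...,1]<60)&(h[...,2]>140),29)
m("dish",(163,240,195,272),lambda h,s:(h[...,1]<80)&(h[...,2]>120),10)
m("block",(303,198,335,232),lambda h,s:(h[...,1]>35),34)
m("loupe",(255,245,295,278),lambda h,s:(h[...,2]<65),13)
crops=[t[195:235,298:338],t[134:174,360:400],t[236:276,160:200],t[240:280,255:295]]
cv2.imwrite("pics/v16.png",np.hstack([cv2.resize(c,(200,200),interpolation=cv2.INTER_CUBIC) for c in crops]))
```

```text
pot [660.8 -76. ] [42.7 43.8]
dish [434.3 352.2] [45.3 45.5]
block [519.8  55.7] [61.  58.6]
loupe [428.7 149.9] [32.8 31.3]
```

View pics/v16.png

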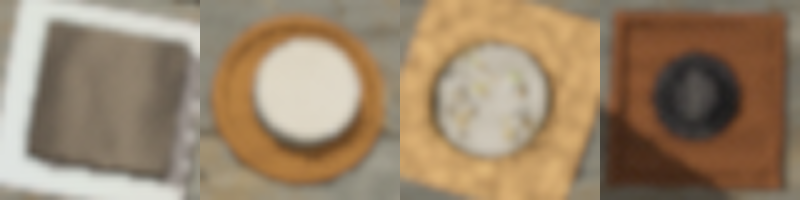

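```bash
python3 -c "
from workcell import r
print(r.sense()['joint_vel'].max()); print(r.job_done())"
```

```text
0.011364703793923868
the job is handed in; nothing more can be done
None
```

I set all four things in their places and handed the job in at about 29 s of the 106 s allowed; no verdict was reported.

My last check was a top view with the gripper open and clear, about 0.2 m above the bench. It puts each thing this far from the middle of its place:

| Thing | Place | Off centre | Limit |
|---|---|---|---|
| Small block | Clay tile | about 5 mm | 13 mm |
| Flux pot | Round saucer | about 1 mm | 14 mm |
| Ring dish | Cork mat | about 2 mm | 13 mm |
| Loupe | Square stand | about 1–2 mm | 18 mm |

- **Block:** part of its 5 mm may be shadow caught in the mask. At release the arm's own reading put it about 1 mm from the tile's middle.
- **Flatness:** all four look flat and upright in the pictures, but I did not measure height or tilt from the images.
- **Dish:** the gripper hid it from the cameras while I carried it. I judged it level from the steady jaw opening and the upright tool, and its rings were visible in it afterwards.
- **Larger block and wider dish:** I never touched either one. I did not measure them again at the end, but they stood where they were in the later views that showed them.

No check failed. The jaw openings matched the given widths to within 1–2 mm; the dish was furthest off, at 48 mm against 50 mm.

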